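# Tighten a wheel-hub bolt with a click wrench until it trips

### The arm

A 6-joint arm with a two-finger parallel gripper is mounted at the origin on a cart in front of the work surface, level with it; the furniture and walls round the work are solid. World frame = base frame: x ahead of the robot, y to its left, z up, the work surface at z = 0. Lengths are in m, angles in degrees, forces in N, time in s.
With the tool pointing down it reaches from about 0.25 to 0.725 m from the base axis. Payload 9.7 kg.
Tool frame: the origin (TCP) lies at the very end of the fingers, on their centre line; the grasp point (between the pads) lies 19 mm behind it; z points along the fingers, y is the direction in which the jaws open and shut (so a half turn about z gives the same grasp; the last joint's range is limited). The gripper opens to 85 mm and grips with 20 to 120 N. Pads are 22 mm wide; open, the fingers measure 114 mm over their backs; the gripper's body (76 mm by 85 mm) begins 54 mm behind the grasp point. The pads swing forward as they close: fully open they stand 13 mm farther back than shut.
Start: joints at [67.781, 4.979, 10.078, 95.1, 0, 90], TCP at [0.208, 0.509, 0.231] pointing down, gripper open.
Joint ranges: [-179.16, 179.16], [-48.56, 103.87], [-65.8, 70.77], [-126.05, 130.52], [-82.76, 87.17], [-180, 180]. Speed limits (degrees/s): [127.2, 127.2, 147.25, 180, 180, 180].

### API

Orientations are given as [roll, pitch, yaw] about the fixed x, y, z axes, in that order (R = Rz(yaw) Ry(pitch) Rx(roll)).
In Python, from workcell import bot gives the robot as it stands. The module is installed in compiled form; this text tells all that it offers.
- The arm moves only by the tool step_arm, never from a script. Its arguments are lists of equal length, an entry for each row: "dr": the turn, a rotation vector about the tool's x, y, z in rad, a list of three; "xyz": the shift along the tool's x, y, z in units of 40 mm (1.0 is 40 mm), a list of three; "gripper": the opening, from 0 (shut) to 1 (fully open). In form: {"dr": [[wx, wy, wz], ...], "xyz": [[x, y, z], ...], "gripper": [gripper, ...]}. A call has exactly 8 rows; each row is the pose to reach, as a shift and turn from the pose commanded when the call began, along the tool's axes at that moment; what a row does not reach only later rows make up. A row lasts 1/10 s, in which the tool goes at most 50 mm and 8.59 degrees, less where a joint would pass 70% of its speed; a pose out of reach is approached as far as the arm can. A call with a gripper value outside its range is refused whole. The fingers move at their own pace and stop on an object; "squeeze" is the grip in N (left out, the last holds). Time passes only in rows, so rows that repeat a pose let the fingers close, or fill a call up. It gives the time, the measured TCP pose, the force and the opening at its end, in the units of the state.
- bot.get_obs(): the state, without advancing time (a new reading comes with each control period).
- bot.camera(name): name is "side" or "top"; returns a dict with "image" (400x640x3 uint8, red, green, blue), "camera_matrix" (3x3 intrinsics, pixels), "k1" (the pictures are not rectified: a ray, as slopes to the right and down, at radius r is drawn at 1 + k1 r^2 times it, then the intrinsics apply), "R" (3x3) and "t" (3): a world point X has camera coordinates R X + t. Camera axes: x right, y down, z forward; pixel columns grow to the right and rows downward; lengths in m; the calibration is good to about 2 mm. A picture is of the moment at which its call begins. There is no depth.
- bot.job_done(): hands the job in, once; it reports no verdict.
Trained networks look in a picture, given as the dict that the camera call returned (one of the last four; its "shot" number tells which), for a name from the list of things; names that differ only in an ending like _2 or _b are one class to them, and where a whole thing is asked for, a point or a joint stands for the part that bears it (a point fixed in the world has none). Each returns a list of dicts, best first, with "p" (0 to 1); they miss things now and then, are a little off and sometimes report something else, mostly with a low value. They report only what shows in the picture. A call takes as long as a camera call.
- bot.regions_of(picture, thing): "region" (400x640 bool, what is visible of it) and "box" ([centre column, centre row, width, height] in pixels, round what is visible of it).
The state is a dict: "time": time; "q": joint angles; "qd": joint speeds; "joint_efforts": joint torques, N m; "ee_pos": TCP position; "tcp_rot": TCP orientation; "wrist_force": force on the tool from outside, world axes, zero at the start; "torque": the same for the moment, N m; "opening": finger opening in m.
Only numpy, scipy, OpenCV 4.12 (cv2) and the standard library are available. Lean on these libraries where they do the work, as an engineer would, in place of code of your own. Each camera call takes 0.05 s, during which the arm holds its last target.

### The job

Pick up the click wrench, fit its square socket fully down over the square head of the hub's centre bolt, and turn it clockwise (seen from above) until the bolt bottoms and the wrench clearly trips; then stop at once, without forcing the handle on towards its hard stop. Press down gently while fitting, let the handle spring back, leave the wrench sitting on the bolt, and leave the pine block, glue bottle and screw tin standing where they are.

Things in the scene. Friction and masses are not known exactly. Their poses are not given: they have to be found in the camera images.
- wrench: The click wrench without its socket: black grip, thin shank and a round steel head of 59 mm diameter; 0.32 kg in all, centre of mass near x = 70. Starts lying level, socket down, on a fixed plywood riser 120 x 320 mm, 80 high. Origin: underside, on the socket's axis; x runs along the handle to its free end at x = 235, z up. Let go on the bolt, its free end sags about 9 degrees.
- grip (a point): Middle of the grip, at a yellow band, 150 mm from the socket's axis and 15 above the underside, axes as the wrench. The grip is a flat-sided bar 26 mm wide (y) and 30 tall, from 90 to 225 mm from the socket's axis.
- drive: Square socket in the wrench's head: dark steel block 36 x 36 x 26 mm with a square hole right through, 28.4 wide. Origin: centre of its underside. It hangs on the breakaway joint (axis: the socket's axis, which does not bend otherwise); its x lies along the handle's x until the wrench trips and again when it has sprung back. How it trips: see trip_mark.
- trip_mark (a point): Red mark on the head, 31 mm from the socket's axis. Below 1.0 N m the handle is rigid to the socket. When a bottomed bolt resists more, clockwise, the handle runs on past the socket at 1.0 to 1.1 N m (7 N sideways at the yellow band): the trip. Clear at 0.07 rad, too far beyond 0.20 rad, hard stop at 0.30 rad. It springs back when unloaded. Anticlockwise it never trips.
- bolt: Square-headed dark steel bolt upright in the hub: head 26 mm across flats, stepped in at the top, 26 high. Origin: centre of the head's underside, 125 above the bench, where the socket's underside comes to rest. x and y are square to the flats: the socket fits four ways, 90 degrees apart, 1.2 mm clear each side. Turns clockwise against 0.2 N m, then stops dead after 0.3 to 0.9 rad, unforeseeable.
- washer: Brass washer under the bolt head, 45 mm diameter, 4 thick, origin at the centre of its underside; the socket's underside rests on its top. Below it a steel hub disc of 92 mm diameter on a grey bench stand, base 80 diameter, all fixed to the bench.
- pine_block: Pine block 62 x 115 x 36, bystander; origin at the centre of its underside.
- glue_bottle: Standing glue bottle 44 mm diameter, 146 high with its white nozzle, bystander; origin at the centre of its underside.
- screw_tin: Round tin of screws 79 x 74 x 56, bystander; origin at the centre of its underside.

How it is judged (in metres and radians):
On the way, in this order (a step that is already met when the one before it is completed fails the run):
1. the socket sits fully down over the bolt head (horizontal distance between drive and bolt below 0.005 m and z of drive in the frame of bolt below 0.005 m), for 0.2 s.
2. with the socket on the bolt, the wrench trips (all of step 1 and angle between the x axis of wrench and the x axis of drive, either way round above 0.07 rad), for 0.1 s.
At the end, for the whole second after the job is handed in: The wrench has tripped on the bolt and now sits on it, let go and at rest: socket within 6 mm of the bolt's axis and of its seat on the washer, handle sprung back to within 0.05 rad of straight, tilted less than 0.25 rad (horizontal distance between drive and bolt below 0.006 m and z of drive in the frame of bolt below 0.006 m and angle between the x axis of wrench and the x axis of drive, either way round below 0.05 rad and linear speed of wrench below 0.02 m/s and angle between wrench's own z axis and vertical below 0.25 rad); the robot touches nothing.
It fails at once if the handle is forced more than 0.20 rad past the socket (over-torqued) (angle between the x axis of wrench and the x axis of drive, either way round above 0.2 rad).
It fails at once if the socket is pressed on the washer with more than 30 N (contact force between drive and washer above 30 N).
It fails at once if the pine block, glue bottle or screw tin is pushed more than 30 mm, or the bottle tipped (distance of any of pine_block, glue_bottle, screw_tin from where it was at the start of the episode above 0.03 m or angle between glue_bottle's own z axis and vertical above 0.5 rad).
It also fails if it takes over 61 s, if anything falls off the work surface, if the arm or the gripper's body presses on something with over 40 N, if the wrist force passes 120 N, or if a joint passes its speed limit or range.

## Working session

There is one attempt and no reset: what is moved stays moved. The work goes in short steps, Python scripts to look and compute and a tool call to move; the robot and the scene stay as the last step left them, time stands still between calls to the robot, and variables do not carry over. Pictures are saved under pics/ and viewed, and the job is handed in when it is done.

Besides the shell and the picture viewer there is one more tool, called after "Emit:" as name(argument=value, ...) on one line, values as JSON. step_arm: Moves the arm, as the interface text tells. Its arguments: {"type":"object","properties":{"dr":{"type":"array"},"xyz":{"type":"array"},"gripper":{"type":"array"},"squeeze":{"type":"number"}},"required":["dr","xyz","gripper"]}

```bash
mkdir -p pics; cat > h.py <<'E'
import numpy as np, cv2
from workcell import bot
def save(p,n): cv2.imwrite(f'pics/{n}.png',cv2.cvtColor(p['image'],cv2.COLOR_RGB2BGR))
def ray(p,uv):
    K=np.array(p['camera_matrix']);k=p['k1'];R=np.array(p['R']);t=np.array(p['t'])
    d=np.array([(uv[0]-K[0,2])/K[0,0],(uv[1]-K[1,2])/K[1,1]]);s=d.copy()
    for _ in range(30): s=d/(1+k*(s@s))
    return -R.T@t, R.T@np.array([s[0],s[1],1.])
def atz(p,uv,z):
    o,d=ray(p,uv); return o+d*(z-o[2])/d[2]
def proj(p,X):
    K=np.array(p['camera_matrix']);c=np.array(p['R'])@np.array(X,float)+np.array(p['t']);s=c[:2]/c[2]
    s=s*(1+p['k1']*(s@s)); return np.array([K[0,0]*s[0]+K[0,2],K[1,1]*s[1]+K[1,2]])
E
python3 - <<'E'
from h import *
print(bot.get_obs())
for n in ('top','side'):
    p=bot.camera(n); save(p,n+'0'); o=ray(p,(320,200)); print(n,o,p['camera_matrix'],p['k1'])
    for th in ('wrench','grip','drive','trip_mark','bolt','washer','pine_block','glue_bottle','screw_tin'):
        r=bot.regions_of(p,th)
        print(th,[(round(float(x['p']),2),np.round(x['box'],1)) for x in r[:2]])
E
```

```text
{'time': 0.0, 'q': array([ 6.77804916e+01,  5.01100808e+00,  1.00309996e+01,  9.50984242e+01,
       -4.17247554e-04,  9.00012289e+01]), 'qd': array([-0.11974075,  0.01388387, -0.06600852,  0.08736903, -0.02464608,
        0.01890357]), 'joint_efforts': array([-8.64498143e-04, -5.20384347e+01,  4.64806902e+01,  1.59660674e-02,
       -9.59685008e-05, -1.52619157e-05]), 'ee_pos': array([0.20789621, 0.50893321, 0.23055301]), 'tcp_rot': array([-1.79921567e+02,  4.18929389e-04,  1.57779263e+02]), 'wrist_force': array([ 0.32160129, -0.01449431,  0.26013061]), 'torque': array([-0.01788061,  0.022589  ,  0.01528301]), 'opening': 0.08522050765394724}
top (array([0.52366904, 0.14703019, 1.32178871]), array([ 0.0726314 , -0.03270026, -0.99712589])) [[470.6058559    0.         308.43507435]
 [  0.         470.6058559  200.40028771]
 [  0.           0.           1.        ]] -0.04595049204055448
wrench [(0.74, array([359.4, 247.8, 101.8,  32.7]))]
grip [(0.72, array([358.4, 244.8,  96.7,  37.1]))]
drive [(0.51, array([398.4, 251.4,  19.8,  16.5]))]
trip_mark [(0.8, array([357.8, 244.6, 100.8,  2
[... 408 characters left out ...]
      325.39934575]
 [  0.         412.49218912 198.68223219]
 [  0.           0.           1.        ]] -0.02392704135898226
wrench [(0.76, array([320.9, 247.6,  69.1,  67.8]))]
grip [(0.78, array([324. , 246.9,  66.3,  67.5]))]
drive [(0.88, array([339.4, 260.6,  26.5,  19.9]))]
trip_mark [(0.86, array([325.4, 246.6,  58.3,  63.1]))]
bolt [(0.47, array([346. , 186.1,  10.3,  14.1]))]
washer [(0.58, array([346.8, 197.6,  17.4,   8. ]))]
pine_block [(0.65, array([311.7, 203.1,  38.4,  21.4])), (0.19, array([346. , 187.2,  11.6,  13.7]))]
glue_bottle [(0.6, array([273.1, 183.9,  15.7,  41.7])), (0.3, array([345.6, 186.6,   9.1,  17. ]))]
screw_tin [(0.84, array([383.8, 218.2,  28.6,  27. ]))]
```

```bash
python3 - <<'E'
import cv2
a=cv2.imread('pics/top0.png')[100:300,160:440]; b=cv2.imread('pics/side0.png')[140:300,240:440]
cv2.imwrite('pics/top0c.png',cv2.resize(a,None,fx=2.8,fy=2.8,interpolation=2)); cv2.imwrite('pics/side0c.png',cv2.resize(b,None,fx=3.7,fy=3.7,interpolation=2))
E
```

```text
(no output)
```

View pics/top0.png

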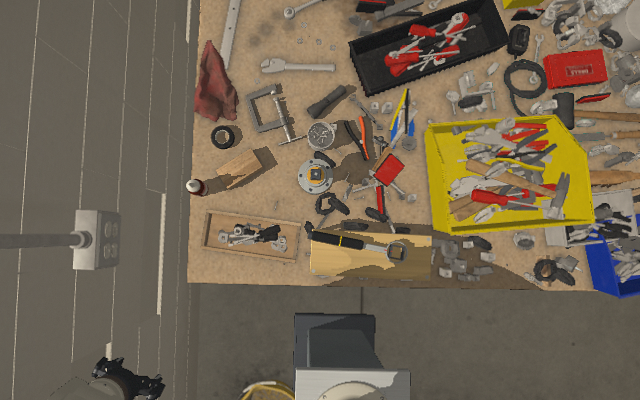

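View pics/top0c.png

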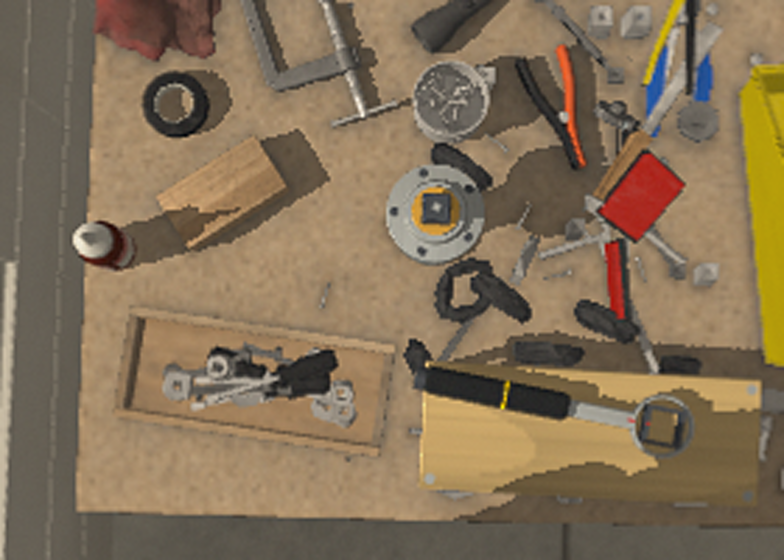

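View pics/side0c.png

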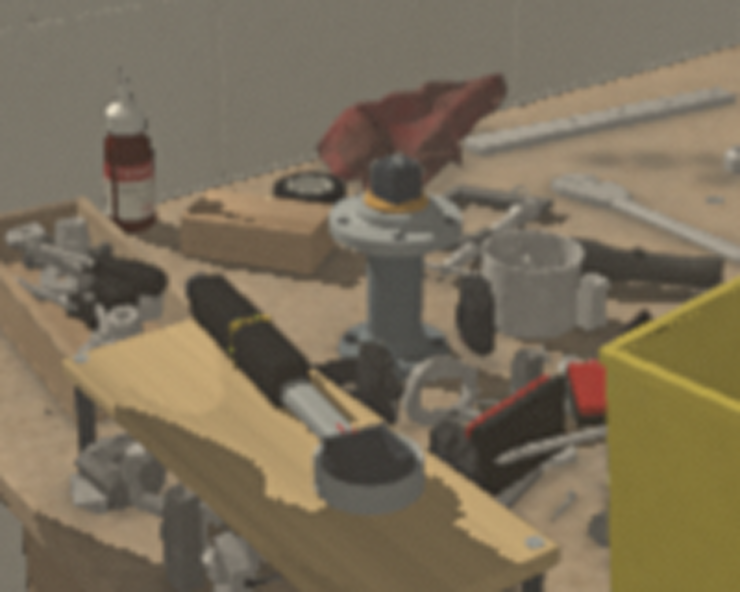

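View pics/side0.png

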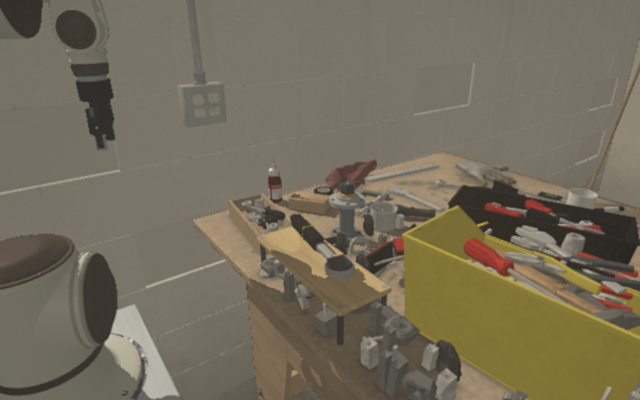

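```bash
python3 - <<'E'
from h import *
p=bot.camera('top'); s=bot.camera('side'); save(p,'t1'); save(s,'s1')
im=cv2.imread('pics/t1.png')
a=cv2.resize(im[225:270,300:415],None,fx=6.9,fy=6.9,interpolation=cv2.INTER_CUBIC)
b=cv2.resize(im[158:198,296:336],None,fx=14,fy=14,interpolation=cv2.INTER_CUBIC)
cv2.imwrite('pics/ta.png',a);cv2.imwrite('pics/tb.png',b)
c=cv2.imread('pics/s1.png'); cv2.imwrite('pics/sa.png',cv2.resize(c[170:290,280:380],None,fx=5,fy=5,interpolation=cv2.INTER_CUBIC))
im=cv2.imread('pics/t1.png').astype(int); B,G,R=im[...,0],im[...,1],im[...,2]
m=(R>150)&(G>130)&(B<60); ys,xs=np.nonzero(m[235:255,325:355]); print('yellow',xs.mean()+325,ys.mean()+235,len(xs)); 
for n,uv,z in [('bolt',(315.7,174.2),.151),('band',(341,241),.11),('head',(396.4,252.5),.11),('end',(308,234),.11),('bottle',(195,187),.14)]:
    print(n,atz(p,uv,z))
E
```

```text
yellow 340.0 240.875 8
bolt [0.67345986 0.12086    0.151     ]
band [0.50770788 0.05094952 0.11      ]
head [ 0.48151513 -0.09229435  0.11      ]
end [0.52361317 0.13614242 0.11      ]
bottle [0.63476482 0.4243823  0.14      ]
```

View pics/ta.png

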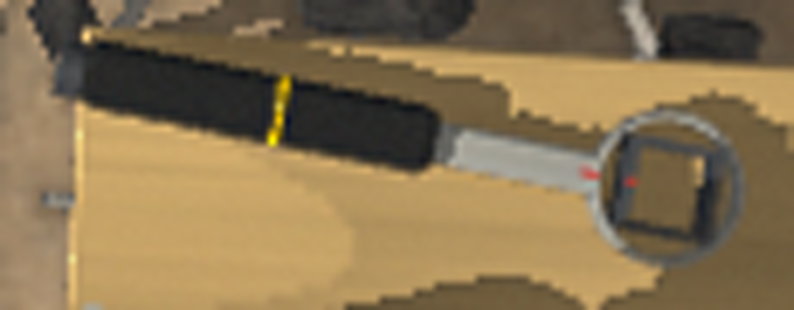

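View pics/tb.png

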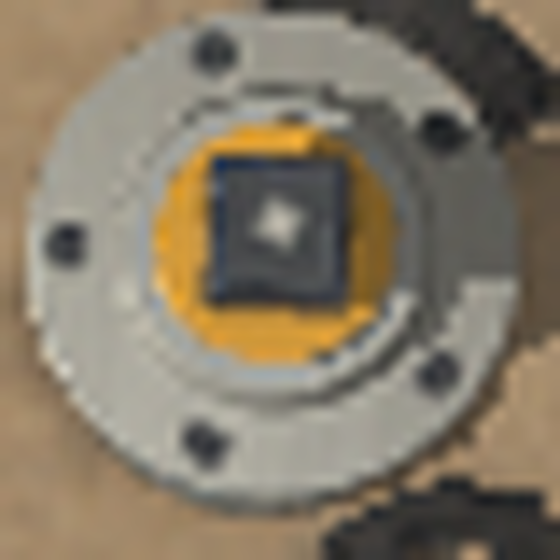

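View pics/sa.png

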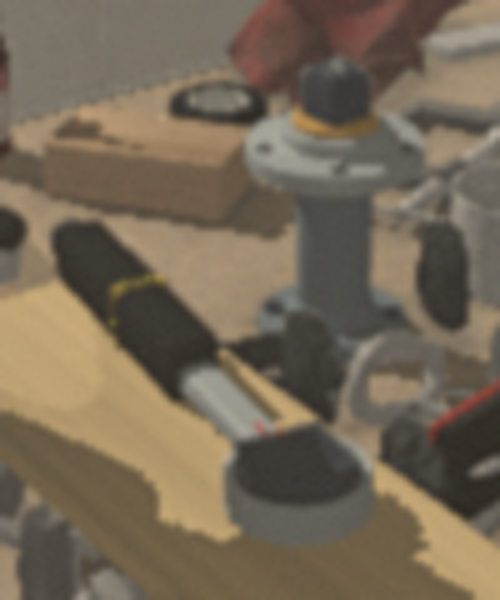

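```bash
cat >> h.py <<'E'
from scipy.spatial.transform import Rotation as Ro
def rot(yaw,roll=180,pitch=0): return Ro.from_euler('xyz',[roll,pitch,yaw],degrees=True)
def mv(c,t):
    # c,t=(x,y,z,yaw) ; tool pointing down
    a=rot(c[3]);b=rot(t[3]); d=a.inv().apply(np.array(t[:3])-np.array(c[:3]))/0.04
    print('xyz',np.round(d,3),'dr',np.round((a.inv()*b).as_rotvec(),4)); return d
E
python3 - <<'E'
from h import *
c=(.208,.509,.231,157.78); m=(.36,.27,.231,118); g=(.506,.041,.20,79.6)
mv(c,m); mv(m,g)
E
```

```text
xyz [-5.777 -4.094 -0.   ] dr [-0.     -0.      0.6943]
xyz [-6.768  0.535  0.775] dr [ 0.     -0.      0.6702]
```

Emit:
step_arm(dr=[[0,0,0.1],[0,0,0.2],[0,0,0.3],[0,0,0.4],[0,0,0.5],[0,0,0.6],[0,0,0.6943],[0,0,0.6943]], xyz=[[-0.83,-0.59,0],[-1.65,-1.17,0],[-2.48,-1.76,0],[-3.3,-2.34,0],[-4.13,-2.93,0],[-4.95,-3.51,0],[-5.777,-4.094,0],[-5.777,-4.094,0]], gripper=[1,1,1,1,1,1,1,1], squeeze=70)

```text
time: 1.9
ee_pos: [0.3617, 0.2671, 0.2316]
tcp_rot: [180.0, 0.0, 117.6]
wrist_force: [-0.7, 0.1, -0.1]
opening: 0.0856
```

Emit:
step_arm(dr=[[0,0,0.1],[0,0,0.2],[0,0,0.3],[0,0,0.4],[0,0,0.5],[0,0,0.6],[0,0,0.67],[0,0,0.67]], xyz=[[-0.97,0.08,0.1],[-1.94,0.15,0.2],[-2.9,0.23,0.3],[-3.87,0.31,0.4],[-4.84,0.38,0.5],[-5.8,0.46,0.6],[-6.768,0.535,0.775],[-6.768,0.535,0.775]], gripper=[1,1,1,1,1,1,1,1])

```text
time: 2.7
ee_pos: [0.5072, 0.0387, 0.1988]
tcp_rot: [-179.9, 0.1, 79.3]
wrist_force: [-0.9, -0.3, -0.0]
opening: 0.0852
```

```bash
python3 - <<'E'
from h import *
o=bot.get_obs(); print(o['q'],o['ee_pos'],o['tcp_rot'])
s=bot.camera('side'); save(s,'s2'); t=bot.camera('top'); save(t,'t2')
a=cv2.imread('pics/s2.png')[120:300,220:420]; cv2.imwrite('pics/s2c.png',cv2.resize(a,None,fx=3.3,fy=3.3,interpolation=2))
a=cv2.imread('pics/t2.png')[140:280,280:430]; cv2.imwrite('pics/t2c.png',cv2.resize(a,None,fx=4,fy=4,interpolation=2))
E
```

```text
[ 4.37843837e+00 -1.15508906e+00  1.64566888e-01  9.14060421e+01
 -3.30309228e-02  1.05041370e+02] [0.50724294 0.03867342 0.19875371] [-1.79925146e+02  5.43178308e-02  7.93371285e+01]
```

View pics/s2c.png

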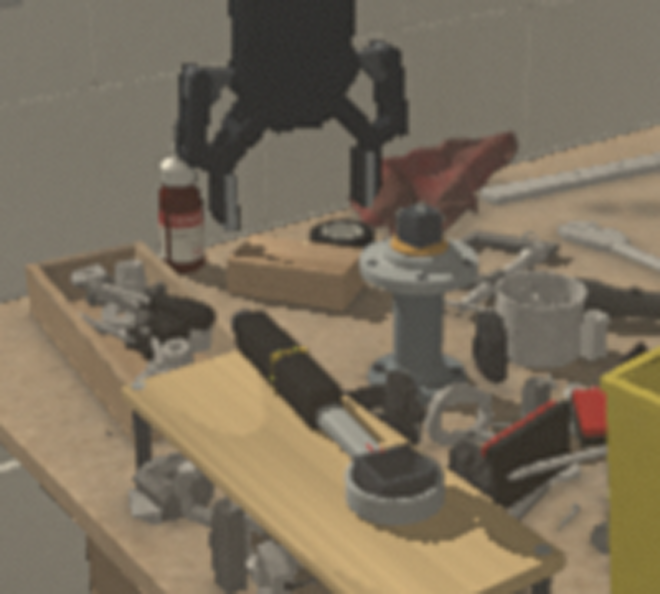

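View pics/t2c.png

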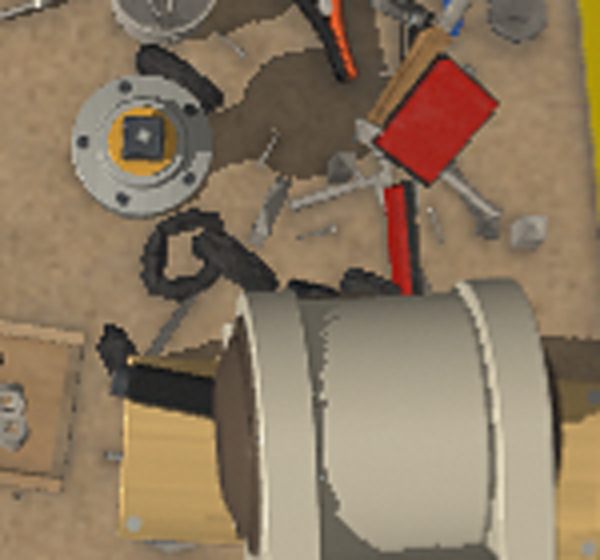

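Emit:
step_arm(dr=[[0,0,0],[0,0,0],[0,0,0],[0,0,0],[0,0,0],[0,0,0],[0,0,0],[0,0,0]], xyz=[[0,0,0],[0,0,0.5],[0,0,1.0],[0,0,1.5],[0,0,2.0],[0,0,2.5],[0,0,2.85],[0,0,2.85]], gripper=[1,1,1,1,1,1,1,1])

```text
time: 3.6
ee_pos: [0.5048, 0.042, 0.0848]
tcp_rot: [-179.9, 0.0, 79.7]
wrist_force: [0.3, 0.2, -0.7]
opening: 0.0854
```

```bash
python3 - <<'E'
from h import *
s=bot.camera('side'); o=bot.get_obs(); print(o['ee_pos'],o['tcp_rot'],o['wrist_force']); save(s,'s3')
a=cv2.imread('pics/s3.png')[150:290,260:400]; cv2.imwrite('pics/s3c.png',cv2.resize(a,None,fx=4.2,fy=4.2,interpolation=2))
E
```

```text
[0.50546025 0.04184958 0.08615877] [-1.79955174e+02  9.87726667e-03  7.96903474e+01] [-0.85588968  0.01739207  1.44659621]
```

View pics/s3c.png

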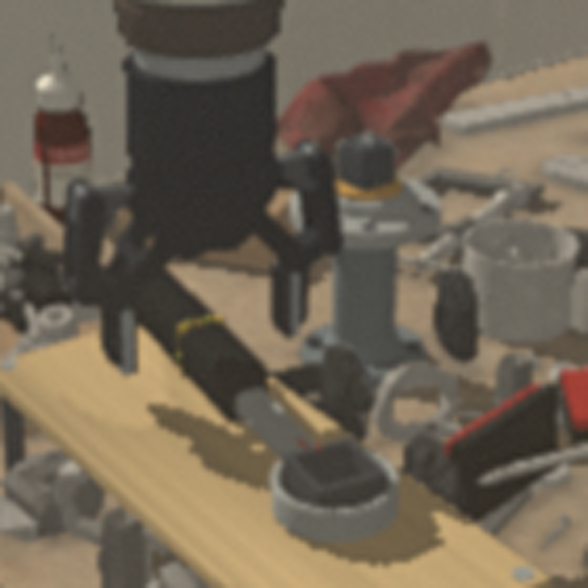

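Emit:
step_arm(dr=[[0,0,0],[0,0,0],[0,0,0],[0,0,0],[0,0,0],[0,0,0],[0,0,0],[0,0,0]], xyz=[[0,0,0],[0,0,0],[0,0,0],[0,0,0],[0,0,0],[0,0,0],[0,0,0],[0,0,0]], gripper=[0.5,0.1,0,0,0,0,0,0], squeeze=80)

```text
time: 4.45
ee_pos: [0.5065, 0.0412, 0.087]
tcp_rot: [179.9, -0.0, 79.6]
wrist_force: [-0.3, -0.6, 6.3]
opening: 0.0247
```

```bash
python3 - <<'E'
from h import *
s=bot.camera('side'); o=bot.get_obs(); print(o['ee_pos'],o['tcp_rot'],o['wrist_force'],o['opening']); save(s,'s4')
a=cv2.imread('pics/s4.png')[150:290,260:400]; cv2.imwrite('pics/s4c.png',cv2.resize(a,None,fx=4.2,fy=4.2,interpolation=2))
E
```

```text
[0.5064671 0.0411681 0.087051 ] [ 1.79917738e+02 -1.90754865e-02  7.96110165e+01] [-0.01047247  0.35261835  5.80471403] 0.02488812972322339
```

View pics/s4c.png

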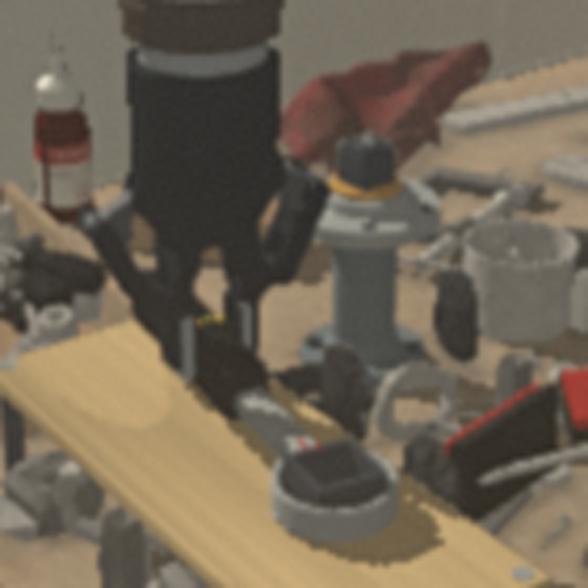

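Emit:
step_arm(dr=[[0,0,0],[0,0,0],[0,0,0],[0,0,0],[0,0,0],[0,0,0],[0,0,0],[0,0,0]], xyz=[[0,0,-0.2],[0,0,-0.6],[0,0,-1.0],[0,0,-1.5],[0,0,-2.0],[0,0,-2.5],[0,0,-2.85],[0,0,-2.85]], gripper=[0,0,0,0,0,0,0,0])

```text
time: 5.3
ee_pos: [0.5065, 0.0412, 0.202]
tcp_rot: [179.9, -0.0, 79.6]
wrist_force: [-0.2, -0.2, -3.1]
opening: 0.0245
```

```bash
python3 - <<'E'
from h import *
s=bot.camera('side'); t=bot.camera('top'); o=bot.get_obs(); print(o['ee_pos'],o['tcp_rot'],o['wrist_force'],o['torque'],o['opening']); save(s,'s5'); save(t,'t5')
a=cv2.imread('pics/s5.png')[110:270,260:420]; cv2.imwrite('pics/s5c.png',cv2.resize(a,None,fx=3.7,fy=3.7,interpolation=2))
a=cv2.imread('pics/t5.png')[140:280,280:430]; cv2.imwrite('pics/t5c.png',cv2.resize(a,None,fx=4,fy=4,interpolation=2))
E
```

```text
[0.5058645  0.04118789 0.1996017 ] [-1.79955249e+02  7.59210532e-03  7.96107218e+01] [ 0.13662933 -0.24065079 -3.18186303] [ 0.1460881  -0.08246591 -0.01686731] 0.024204699706770832
```

View pics/s5c.png

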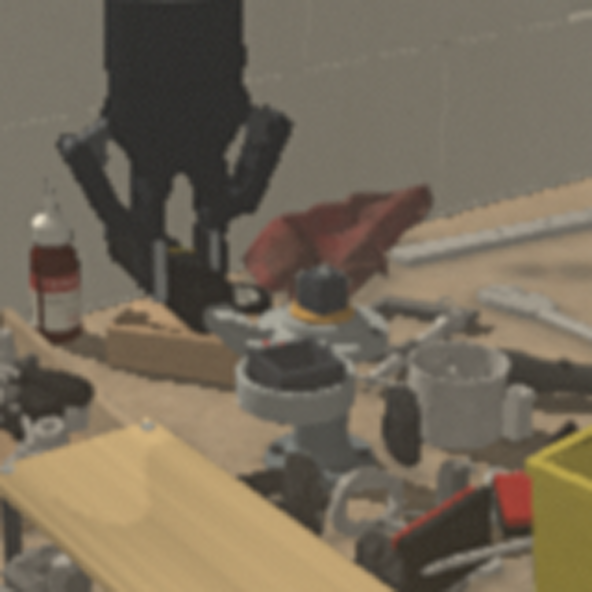

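View pics/t5c.png

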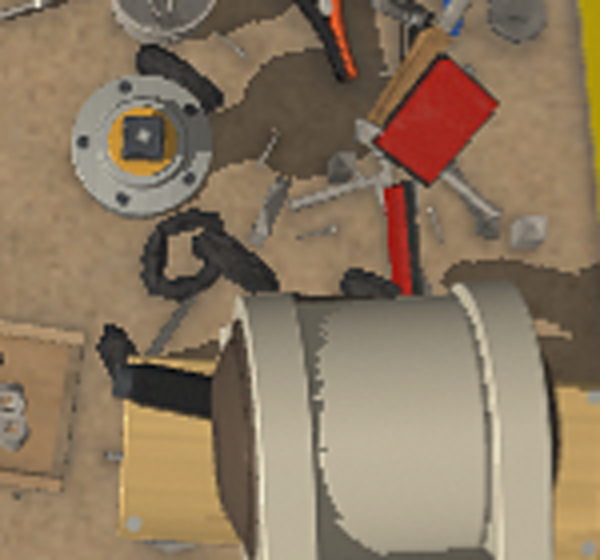

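```bash
cat > fit.py <<'E'
from h import *
from scipy.optimize import minimize
ims=[cv2.imread(f'pics/{n}.png').astype(float) for n in ('t1','t2','t5')]
im=np.mean(ims,0)
cr=im[166:186,305:327]; np.set_printoptions(linewidth=200)
print(cr[...,2].astype(int)); print((cr[...,2]-cr[...,0]).astype(int))
E
python3 fit.py
```

```text
[[154 153 153 159 103 147 156 154 158 160 156 105 102 162 165 159  85  82  85  89 143  55]
 [154 154 148 140 155 157 158 180 204 208 200 203 208 169 114  91  91  89  79  87  87  39]
 [157 161 141 156 157 181 208 204 203 203 203 204 202 113 118 110  95  93  86  80  90  65]
 [166 138 156 156 183 198  57  48  49  60  68  60  67  66  69  70 123  95  95  84  85  90]
 [159 156 154 158 202 157  62  65  69  69  76  76  75  75  74  53  99 114  96  97  75  92]
 [146 152 159 202 204 166  90  66  70  70  74  70  69  70  70  54 101 120 108  95  86  85]
 [161 153 173 199 198 149  53  67  71  74 122 100  73  69  70  53  99 118 118  94  95  77]
 [163 154 192 196 196 152  55  64  69 100 166 163 110  67  69  50  93 117 116  85  96  77]
 [156 154 199 199 200 173  55  67  74 117 162 159  85  68  82  43  97 118 117  99  95  82]
 [155 156 217 201 201 174  68  69  68  67  88 112  65  68  79  45 124 119 117  95  96  82]
 [156 154 190 201 202 171  67  70  72  69  68  68  68  69  79  54 125 120 119  93  95  81]
 [166 158 210 199 199 125  71  72  74  74  75  73  73  74  78  53 123 120 119  93  95  78]
 [180 15
[... 1841 characters left out ...]
4  -7  -5  -6  -4  -4  -4  -3  -6  -1  82  79  51   2   3   4]
 [ 16   5   9 162 142  69   9  13  14  13  14  14   3   3   0  22  91  80  15  11   8   5]
 [ 14  12   9  78 135 151 112 113 113 114 113 112  77  77  77  84 149 100   0  12   5   6]
 [ 16  17   9   7  71 139 148 145 142 142 142 142 144 145 147 140  75  -1  10  10   5   6]
 [ 14  16  16   8   6  63 136 132 141 143 144 143 145 140 140  53  -1  11  11   5   6   6]
 [ 14  15  15  14   9   6   2  40  99 137 133 132 131  48   6   7   9   9   4   8  12   8]
 [ 12  12  14  13  14  10   8   7   5   2   3   4   2   8   9  11   9   6   7  14   8  -5]
 [ 12  14  12  15  14  12  13  11  10   9   7  10  10  11   9   6   5  12  13  11   6  -2]]
```

```bash
cat > fit.py <<'E'
from h import *
from scipy.optimize import minimize
im=np.mean([cv2.imread(f'pics/{n}.png').astype(float) for n in ('t1','t2','t5')],0)
p=bot.camera('top')
D=im[...,2]-im[...,0]; x0,y0,x1,y1=309,167,323,182
den=np.full(D.shape,145.); den[:,319:]=80; den[180:,:]=145; den[:169,316:]=80
al=np.clip(1-D/den,0,1)[y0:y1,x0:x1]
al[:2]=0; al[0:2,:]=0; S=16
al[-1:]=0  # below bolt rows are washer
# exclude outside-washer pixels: none within window except corners
W=np.ones_like(al); W[:2,-4:]=0; W[-2:, :]=1; W[:, -1:]=0.0
def ren(q):
    x,y,a,c=q; pts=[]
    for z,h in ((.125,.013),(.146,.013),(.151,.013-c)):
        for sx,sy in((1,1),(1,-1),(-1,-1),(-1,1)):
            pts.append(proj(p,(x+h*(sx*np.cos(a)-sy*np.sin(a)),y+h*(sx*np.sin(a)+sy*np.cos(a)),z)))
    hu=cv2.convexHull(((np.array(pts)-[x0-.5,y0-.5])*S*16).astype(np.int32))
    m=np.zeros((al.shape[0]*S,al.shape[1]*S),np.uint8); cv2.fillPoly(m,[hu],1,shift=4)
    return m.reshape(al.shape[0],S,al.shape[1],S).mean((1,3))
f=lambda q:(W*(ren(q)-al)**2).sum()
for c in (0,.002):
  for a in (-8,-4,0,4):
    r=minimize(lambda v:f((v[0],v[1],v[2]/500,c)),[.6725,.121,np.radians(a)*500],method='Nelder-Mead',options=dict(initial_simplex=[[.6725,.121,np.radians(a)*500],[.675,.121,np.radians(a)*500],[.6725,.124,np.radians(a)*500],[.6725,.121,np.radians(a)*500+25]]))
    print(c,a,r.x[:2],np.degrees(r.x[2]/500),r.fun)
print(proj(p,(.6735,.121,.151)),proj(p,(.72,.121,.151)))
E
python3 fit.py
```

```text
0 -8 [0.67514999 0.12159241] -0.2727335909806445 0.9255097290313233
0 -4 [0.6749791  0.12178167] -0.31582393522849517 1.0028390270288092
0 0 [0.67513232 0.12169063] -1.0046835394915554 0.945942405149319
0 4 [0.67519215 0.12153417] 0.6224664672390987 1.0655507558811796
0.002 -8 [0.67540574 0.12150752] -0.7768421356149663 0.5501701771275878
0.002 -4 [0.67530476 0.12154505] -1.0764844273928673 0.5946683839567904
0.002 0 [0.67542014 0.12151699] -0.5344357836262705 0.5501701771275878
0.002 4 [0.67541048 0.12156277] -0.8259324788834421 0.552509261796679
[315.64450877 174.18266959] [316.07101224 155.80928316]
```

```bash
python3 - <<'E'
from h import *
c=(.506,.041,.200,79.6); m=(.51,.09,.205,129.4); g=(.534,.1234,.205,179.2)
mv(c,m); mv(m,g)
E
```

```text
xyz [ 1.223 -0.123 -0.125] dr [ 0.      0.     -0.8692]
xyz [0.264 0.994 0.   ] dr [-0.      0.     -0.8692]
```

Emit:
step_arm(dr=[[0,0,-0.08],[0,0,-0.2],[0,0,-0.33],[0,0,-0.46],[0,0,-0.6],[0,0,-0.73],[0,0,-0.83],[0,0,-0.869]], xyz=[[0.15,0,0],[0.3,0,0],[0.5,-0.03,-0.05],[0.7,-0.06,-0.07],[0.9,-0.09,-0.1],[1.05,-0.1,-0.125],[1.223,-0.123,-0.125],[1.223,-0.123,-0.125]], gripper=[0,0,0,0,0,0,0,0])

```text
time: 6.25
ee_pos: [0.5094, 0.0908, 0.2038]
tcp_rot: [-179.9, -0.1, 129.7]
wrist_force: [0.2, -1.4, -4.1]
opening: 0.0244
```

Emit:
step_arm(dr=[[0,0,-0.1],[0,0,-0.23],[0,0,-0.36],[0,0,-0.49],[0,0,-0.62],[0,0,-0.74],[0,0,-0.84],[0,0,-0.869]], xyz=[[0.03,0.12,0],[0.06,0.25,0],[0.1,0.4,0],[0.14,0.55,0],[0.18,0.7,0],[0.22,0.85,0],[0.264,0.994,0],[0.264,0.994,0]], gripper=[0,0,0,0,0,0,0,0])

```text
time: 7.05
ee_pos: [0.5336, 0.1239, 0.2037]
tcp_rot: [-180.0, -0.1, 179.4]
wrist_force: [-0.8, -0.5, -3.3]
opening: 0.0241
```

```bash
python3 - <<'E'
from h import *
s=bot.camera('side'); t=bot.camera('top'); o=bot.get_obs(); print(o['ee_pos'],o['tcp_rot'],o['wrist_force'],o['q'],o['opening']); save(s,'s6'); save(t,'t6')
a=cv2.imread('pics/s6.png')[120:260,270:410]; cv2.imwrite('pics/s6c.png',cv2.resize(a,None,fx=4.2,fy=4.2,interpolation=2))
a=cv2.imread('pics/t6.png')[140:240,270:370]; cv2.imwrite('pics/t6c.png',cv2.resize(a,None,fx=6,fy=6,interpolation=2))
E
```

```text
[0.5334874  0.12342286 0.20427397] [-1.79965453e+02 -1.02317789e-01  1.79123481e+02] [-0.00659637  0.30577639 -3.45678448] [ 1.30309158e+01  4.26025351e+00  6.31011734e+00  9.21574857e+01
 -8.94171061e-03  1.39074120e+01] 0.024279175596742437
```

View pics/s6c.png

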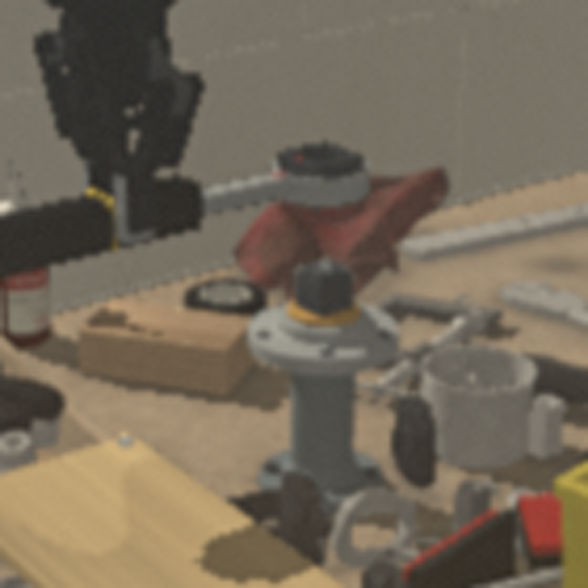

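View pics/t6c.png

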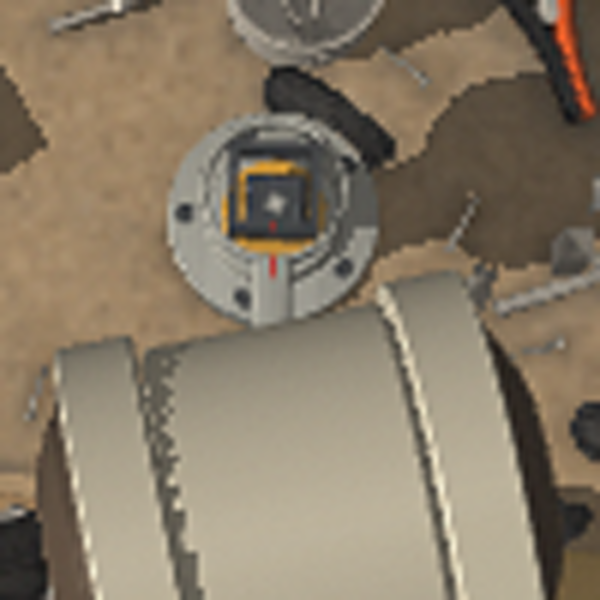

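```bash
cat > ov.py <<'E'
from h import *
import sys
def overlay(p,png,out,tcp,yaw,d,zu,crop=(160,195,295,335),S=15,lat=0):
    y0,y1,x0,x1=crop
    a=cv2.resize(cv2.imread(png)[y0:y1,x0:x1],None,fx=S,fy=S,interpolation=cv2.INTER_NEAREST)
    u=np.array([np.cos(np.radians(yaw)),np.sin(np.radians(yaw))]); v=np.array([-u[1],u[0]])
    c=np.array(tcp)-d*u+lat*v
    def poly(pts,col):
        q=np.array([(proj(p,X)-[x0-.5,y0-.5])*S for X in pts]).astype(np.int32); cv2.polylines(a,[q],True,col,1)
    def sq(h,z): return [(*(c+h*(i*u+j*v)),z) for i,j in((1,1),(1,-1),(-1,-1),(-1,1))]
    poly(sq(.018,zu+.026),(0,255,0)); poly(sq(.0142,zu),(255,0,255)); poly(sq(.0142,zu+.026),(255,255,0))
    b=np.array([.6754,.1215]); 
    poly([(*(b+.013*(np.array([i,j]))),.125) for i,j in((1,1),(1,-1),(-1,-1),(-1,1))],(0,0,255))
    poly([(*(c+.0295*np.array([np.cos(t),np.sin(t)])),zu+.02) for t in np.linspace(0,6.28,60)],(255,255,255))
    cv2.imwrite(out,a)
if __name__=='__main__':
    p=bot.camera('top'); overlay(p,'pics/t6.png','pics/o6.png',(.5339,.1234),179.2,.1365,.1985)
E
python3 ov.py
```

```text
(no output)
```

View pics/o6.png

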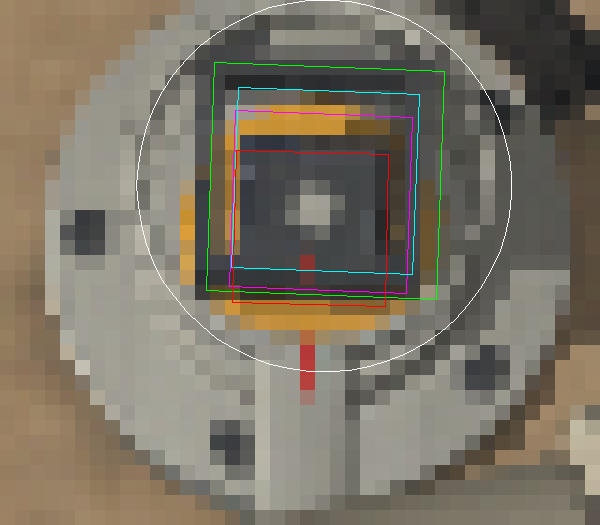

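```bash
python3 - <<'E'
from h import *
np.set_printoptions(linewidth=220)
im=cv2.imread('pics/t6.png').astype(int)
print('cols',np.arange(304,330)); 
for r in range(159,186): print(r,im[r,304:330].mean(-1).astype(int))
print('R-B')
for r in range(159,186): print(r,(im[r,304:330,2]-im[r,304:330,0]))
E
```

```text
cols [304 305 306 307 308 309 310 311 312 313 314 315 316 317 318 319 320 321 322 323 324 325 326 327 328 329]
159 [126 122 119 124 128 115 134 143 123 142 125 126 139 140 143 143 125  54  66  62  60  45  54  55  52  47]
160 [124 121 124 133 140 141 143 138 153 146 125 131 136 143 163 147 129 139 125 105  66  58  42  55  54  52]
161 [123 111 143 143 127 141 117  97  68  91  89  89 110 114 109 125 158 156 132 136 125  64  50  52  52  52]
162 [138 146 144 148 146  94  65  66  72 147 142 140 140 139 137 116  84  83 173 127 134 142 114  49  48  49]
163 [144 146 151 136  74  67  68  71  90 104 102 100 102 102 101 101 120  82  69 123  84 137 138 114  51  44]
164 [143 147 137  80  65  69  66  68  66  67  66  65  66  66  66  67  67  67  67  70  85 108 136 139 120  53]
165 [146 155  96 131  84  65  40  38  39  39  50  46  45  49  50  51  50  51  69  70  71  90 108 136 142 115]
166 [149 108 112 148  84  70 101  97  98  99 101  86  61  62  71  66  73  61  70  75  79  76  85  39  74 140]
167 [147  97 151 143  76  77 155 151 143 134 139 132 135 139 123 102  93  77  70  76  83  81 124  73  38  66]
[... 4020 characters left out ...]
  3  5  6  9 19  8 30  9  7  7  6  7 14]
180 [ 13  14  15  13  11  75 145 114 115 114 114 113 112  77  79  83  75  95  36   9   9   6   7   5  11  12]
181 [ 14  17  17  10  11   9  38  98 130 134 133 141 138 134 136 126  69   6   5   7   9   6   6   7  14  13]
182 [ 13  13  16  17  11   9  10   5   4  34  31 114  60  34  35   5   3   3   9  12   6   7   6  13  14  12]
183 [ 13  14  15  15  15  11   9   7  11   8   9 125   0   6   4   4   9  11   9   6   8  12   8  -3   3  12]
184 [ 13  12  12  13  13  15  12  10  15   9  11 129   5  11   7  13  12  10   6   7  13   8  -4  -2   1  12]
185 [ 13  11  15  12  15  14  12  13  16  11  13 121   7   9   7   9   6   5  13  13  11   7  -3  -3   5  12]
```

```bash
python3 - <<'E'
from h import *
p=bot.camera('top')
for z in (.2225,.2245,.2265): print(atz(p,(315.1,170.7),z))
print('hole bottom edges', atz(p,(309.25,173),.1985)[1], atz(p,(321.25,173),.1985)[1])
print(bot.get_obs()['ee_pos'],bot.get_obs()['tcp_rot'])
E
```

```text
[0.67256646 0.1240613  0.2225    ]
[0.67229556 0.12410309 0.2245    ]
[0.67202467 0.12414488 0.2265    ]
hole bottom edges 0.13748910000461384 0.10864716598551943
[0.53360255 0.12331845 0.20479113] [-1.79979103e+02 -5.36849379e-02  1.79058785e+02]
```

```bash
python3 - <<'E'
from h import *
mv((.534,.1234,.205,179.2),(.5371,.125,.164,177.7))
E
```

```text
xyz [-0.077  0.041  1.025] dr [ 0.     -0.      0.0262]
```

Emit:
step_arm(dr=[[0,0,0.013],[0,0,0.0262],[0,0,0.0262],[0,0,0.0262],[0,0,0.0262],[0,0,0.0262],[0,0,0.0262],[0,0,0.0262]], xyz=[[-0.04,0.02,0.1],[-0.077,0.041,0.3],[-0.077,0.041,0.5],[-0.077,0.041,0.7],[-0.077,0.041,0.9],[-0.077,0.041,1.025],[-0.077,0.041,1.025],[-0.077,0.041,1.025]], gripper=[0,0,0,0,0,0,0,0])

```text
time: 8.05
ee_pos: [0.5371, 0.1252, 0.1644]
tcp_rot: [180.0, 0.0, 177.7]
wrist_force: [-0.5, -0.1, -3.8]
opening: 0.0246
```

```bash
cat > look.py <<'E'
from h import *
import sys; n=sys.argv[1]
np.set_printoptions(linewidth=220)
s=bot.camera('side'); t=bot.camera('top'); o=bot.get_obs(); print(o['time'],o['ee_pos'],o['tcp_rot'],o['wrist_force'],o['torque'],o['opening']); save(s,'s'+n); save(t,'t'+n)
a=cv2.imread(f'pics/s{n}.png')[150:240,290:400]; a=cv2.resize(a,None,fx=4,fy=4,interpolation=2)
b=cv2.imread(f'pics/t{n}.png')[155:195,295:335]; b=cv2.resize(b,None,fx=9,fy=9,interpolation=0)
c=np.zeros((360,800,3),np.uint8); c[:,:440]=a; c[:,440:]=b; cv2.imwrite(f'pics/c{n}.png',c)
if len(sys.argv)>2:
  im=cv2.imread(f'pics/t{n}.png').astype(int)
  print('    ',np.arange(304,330))
  for r in range(159,186): print(r,im[r,304:330].mean(-1).astype(int))
  print('R-B')
  for r in range(159,186): print(r,(im[r,304:330,2]-im[r,304:330,0]))
E
python3 look.py 7 1
```

```text
8.15 [0.53726316 0.12521418 0.16474334] [1.79988736e+02 3.89529047e-02 1.77686566e+02] [ 0.45188772 -0.35948385 -3.80644182] [-0.00144248  0.17315333 -0.04014046] 0.02472252086787547
     [304 305 306 307 308 309 310 311 312 313 314 315 316 317 318 319 320 321 322 323 324 325 326 327 328 329]
159 [126 123 119 123 127 115 133 141 145 144 139 144 145 147 143 143 127  56  64  62  59  48  54  57  52  48]
160 [123 120 124 133 142 138  98  84 125 118 136 134 131 118 118 133 140 144 126 105  66  58  43  56  52  50]
161 [122 112 143 143 142 119  71 105 136 150 146 125 133 143 158 148 128 134 136 135 125  65  53  51  53  50]
162 [136 144 143 141 143 147 142 115  83  75  88  88  89 112 115 104 145 168 136 128 136 141 113  49  50  49]
163 [144 144 143 143 144 140  93 107 109 144 140 139 142 140 138 115  86  76 157 142 125 137 137 114  48  44]
164 [142 143 144 145 119  65  67  88  85  79  78  73  78  84  94  78 121 119  66  70  86 116 135 137  96  50]
165 [143 144 133 136  99  81  67  59  59  59  62  67  66  68  68  66  68  67  68  70  71  85  80  80  86  99]
166 [144 150 141  82 136  72  67  45
[... 4151 characters left out ...]
  0  3  4 -3 -2  0  6 13  7  6  6  7 14]
180 [ 13  14  14   9  10  45 143 111 115 112 113 112  75  78  80  77  50  38  25  15   8   5   6   8  11  12]
181 [ 15  16  17  11  13   9   9  98 137 133 140 139 141 142 138 141 128  69  13   8   6   6   5   5  12  13]
182 [ 14  13  15  16  11   9   8   9  35  33  95 106  90  93  64  65   3   5   8   9   6   6   7  13  14  11]
183 [ 12  14  14  15  16  11  10   8  11   5   8 123  -2   3   4   4   2   7  11   5   8  12   8  -2   3  11]
184 [ 15  12  12  14  13  15  10  10  14  12  11 129   5   9   6  10  13   9   7   7  14   8  -5  -3   2  12]
185 [ 13  11  15  11  14  14  11  14  13  12  13 122   6  10   8   9   6   4  13  12  10   6  -3  -3   4  11]
```

View pics/c7.png

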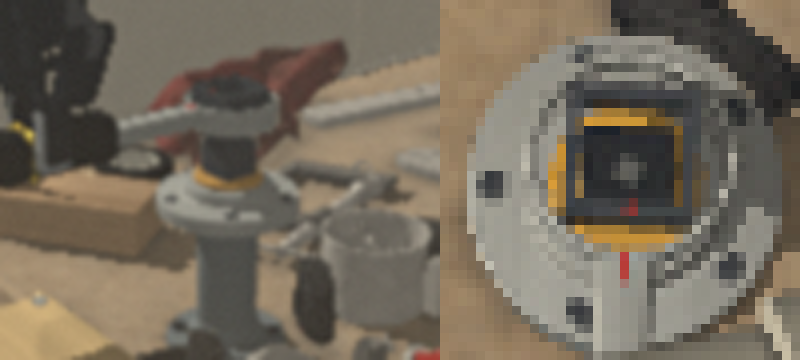

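```bash
python3 - <<'E'
from h import *
p=bot.camera('top')
print(atz(p,(315.72,171.05),.1845),atz(p,(315.72,171.05),.1835))
print(proj(p,(.6754,.1215,.151)))
E
```

```text
[0.6768941  0.12173822 0.1845    ] [0.67702882 0.12171598 0.1835    ]
[315.4625226  173.42456203]
```

```bash
python3 - <<'E'
from h import *
p=bot.camera('top')
for z in (.1575,.1585,.1595): print(atz(p,(315.7,166.72),z)-[.0142,0,0])
# t6 check: back hole edge row: row167 full(150), row166 ~12%
print(atz(p,(314.,166.4),.1985)-[.0142,0,0])
# bolt back top edge: row 169 fully bolt, 168 none -> 168.5
for z in (.151,.147): print(atz(p,(315.5,168.5),z))
E
```

```text
[0.67720678 0.12143842 0.1575    ]
[0.67706271 0.1214604  0.1585    ]
[0.67691864 0.12148238 0.1595    ]
[0.67197065 0.12644777 0.1985    ]
[0.68783231 0.12169324 0.151     ]
[0.68839317 0.12160667 0.147     ]
```

Emit:
step_arm(dr=[[0,0,0],[0,0,0],[0,0,0],[0,0,0],[0,0,0],[0,0,0],[0,0,0],[0,0,0]], xyz=[[0.033,0,0],[0.033,0,0.05],[0.033,0,0.1],[0.033,0,0.15],[0.033,0,0.2],[0.033,0,0.25],[0.033,0,0.25],[0.033,0,0.25]], gripper=[0,0,0,0,0,0,0,0])

```text
time: 9.05
ee_pos: [0.5357, 0.1252, 0.1542]
tcp_rot: [-180.0, -0.0, 177.7]
wrist_force: [0.2, -0.6, -3.3]
opening: 0.0247
```

```bash
python3 look.py 8
```

```text
9.15 [0.53582182 0.12524011 0.15440208] [1.79997519e+02 1.03019918e-02 1.77690507e+02] [ 0.20225896 -0.46105375 -3.15061899] [0.0369196  0.21467091 0.04355651] 0.024112097465159833
```

View pics/c8.png

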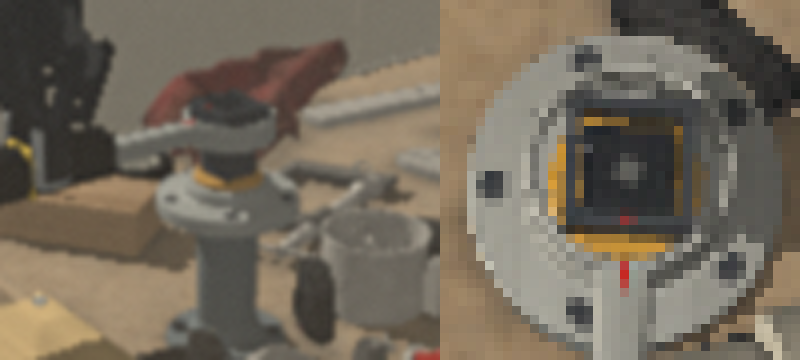

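Emit:
step_arm(dr=[[0,0,0],[0,0,0],[0,0,0],[0,0,0],[0,0,0],[0,0,0],[0,0,0],[0,0,0]], xyz=[[0,0,0.03],[0,0,0.06],[0,0,0.1],[0,0,0.13],[0,0,0.16],[0,0,0.2],[0,0,0.2],[0,0,0.2]], gripper=[0,0,0,0,0,0,0,0])

```text
time: 9.95
ee_pos: [0.5357, 0.1252, 0.1463]
tcp_rot: [-180.0, -0.0, 177.7]
wrist_force: [-0.6, -0.1, -4.4]
opening: 0.0248
```

```bash
python3 -c "
from h import *
o=bot.get_obs();print(o['ee_pos'],o['tcp_rot'],o['wrist_force'],o['torque'])"
```

```text
[0.53573075 0.12524595 0.14627345] [-1.79999947e+02 -1.07438706e-03  1.77690828e+02] [-0.62905789 -0.08657639 -4.40914153] [ 0.00209403  0.26372788 -0.03723005]
```

Clear of contact. Down 12 more, to about 3 mm above the seat.

Emit:
step_arm(dr=[[0,0,0],[0,0,0],[0,0,0],[0,0,0],[0,0,0],[0,0,0],[0,0,0],[0,0,0]], xyz=[[0,0,0.05],[0,0,0.1],[0,0,0.15],[0,0,0.2],[0,0,0.25],[0,0,0.3],[0,0,0.3],[0,0,0.3]], gripper=[0,0,0,0,0,0,0,0])

```text
time: 10.75
ee_pos: [0.5357, 0.1252, 0.1343]
tcp_rot: [-180.0, -0.0, 177.7]
wrist_force: [0.0, 0.0, -3.7]
opening: 0.0246
```

```bash
python3 look.py 9
```

```text
10.85 [0.53581461 0.12522707 0.13439759] [1.79997632e+02 8.85465706e-03 1.77687906e+02] [ 0.93946684  0.65320423 -3.56266224] [-0.00682297  0.22614347  0.008314  ] 0.024300759451566026
```

View pics/c9.png

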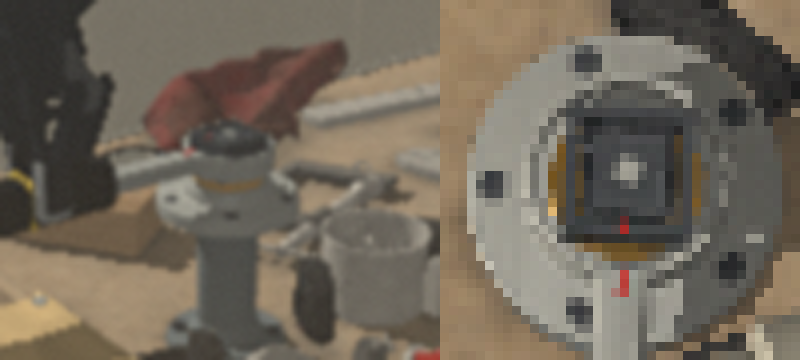

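Emit:
step_arm(dr=[[0,0,0],[0,0,0],[0,0,0],[0,0,0],[0,0,0],[0,0,0],[0,0,0],[0,0,0]], xyz=[[0,0,0.01],[0,0,0.02],[0,0,0.03],[0,0,0.04],[0,0,0.05],[0,0,0.06],[0,0,0.06],[0,0,0.06]], gripper=[0,0,0,0,0,0,0,0])

```text
time: 11.65
ee_pos: [0.5358, 0.1253, 0.1321]
tcp_rot: [180.0, 0.0, 177.7]
wrist_force: [-1.1, 0.0, -2.3]
opening: 0.0243
```

Emit:
step_arm(dr=[[0,0,0],[0,0,0],[0,0,0],[0,0,0],[0,0,0],[0,0,0],[0,0,0],[0,0,0]], xyz=[[0,0,0.005],[0,0,0.01],[0,0,0.015],[0,0,0.02],[0,0,0.02],[0,0,0.02],[0,0,0.02],[0,0,0.02]], gripper=[0,0,0,0,0,0,0,0])

```text
time: 12.45
ee_pos: [0.5357, 0.1253, 0.1312]
tcp_rot: [180.0, 0.0, 177.7]
wrist_force: [-3.9, -1.0, 2.1]
opening: 0.0247
```

```bash
python3 -c "
from h import *
o=bot.get_obs();print(o['ee_pos'],o['tcp_rot'],o['wrist_force'],o['torque'])"
```

```text
[0.53574922 0.12529353 0.13118741] [1.79996073e+02 5.22384611e-03 1.77695569e+02] [-3.89010942 -0.99977819  2.07228153] [0.10302724 0.46501074 0.00574075]
```

Emit:
step_arm(dr=[[0,0,0],[0,0,0],[0,0,0],[0,0,0],[0,0,0],[0,0,0],[0,0,0],[0,0,0]], xyz=[[0.01,0,0],[0.01,0,0],[0.01,0,0.005],[0.01,0,0.01],[0.01,0,0.01],[0.01,0,0.01],[0.01,0,0.01],[0.01,0,0.01]], gripper=[0,0,0,0,0,0,0,0])

```text
time: 13.25
ee_pos: [0.5356, 0.1253, 0.1308]
tcp_rot: [180.0, 0.0, 177.7]
wrist_force: [0.2, -0.9, 1.3]
opening: 0.0249
```

```bash
python3 look.py 10 1
```

```text
13.35 [0.53561355 0.12527687 0.13079033] [1.79996462e+02 3.43630052e-02 1.77690516e+02] [2.56479009 0.80327036 2.20509422] [ 0.044571   -0.78587795  0.02888254] 0.024615000980395114
     [304 305 306 307 308 309 310 311 312 313 314 315 316 317 318 319 320 321 322 323 324 325 326 327 328 329]
159 [128 123 121 123 129 116 132 143 145 145 140 143 144 148 145 143 127  56  64  63  60  48  54  55  52  50]
160 [121 121 123 133 142 139  98  83 123 141 137 138 139 139 138 136 140 144 127 107  68  61  42  53  55  49]
161 [122 112 145 143 142 118  61  62  67 144 137 137 138 137 137 135 139 139 136 138 125  58  52  52  53  54]
162 [138 145 144 142 142 120  68  66  76 143 139 137 139 138 136 135 135 135  77  77  82  87  96  47  52  48]
163 [145 145 143 143 143 140 124 114 145 139 147 145 133 133 132 132  84  79  79  82  83  84  86  90  51  46]
164 [144 144 145 143 141 143 146 149 126 103  81  81 105 107 119 164 149 102  86  81  82  85  84  88  97  52]
165 [144 145 146 142 126 164 109  70 103  78  89  88  82  81  80  73 133 161 128  92  83  87  85  84  87  99]
166 [144 145 146 133 143  89  90 131 
[... 3786 characters left out ...]
37 -5 -3 -2 -2 -4 -2 -2 -1 -2  0 17 -2 58  3  5 11  6  7  7]
179 [16 16  9 12 27 -4 16 -3 -3 -1 -2 25 -5 -2 -2 -2 17 17 -4 18  5  9  6  6  7  7]
180 [ 14  13  14  10   2  -3  -3  -6  -5  -5   8 133  -6  -5  -4  -3  -2  -3   0   5   6   7   6   7   6   7]
181 [15 16 13 14  5  3  7  7  5  2  3 42 -1 -1  0 -1 -5 -1  2 11  6  7  6  7 12  6]
182 [13 14 17 14 10 10 40 67 53 64 62 63 64 45 41 39  0  1  7 12  6  5  7  6  7  5]
183 [13 14 16 15 15 13 11  7 24 53 72 71 72 68 31 15  7 10 12  6  6  6  3 -3  1  5]
184 [14 12 12 14 13 13 14 11 10  6  1 14  2  2  7  9 14  9  5  6  5  5 -4 -4 -1  6]
185 [ 13  11  14  13  15  14  12  11  13  10  15 132   7   9  10   9   8   4   5   6   6   3   0  -3   2   6]
```

View pics/c10.png

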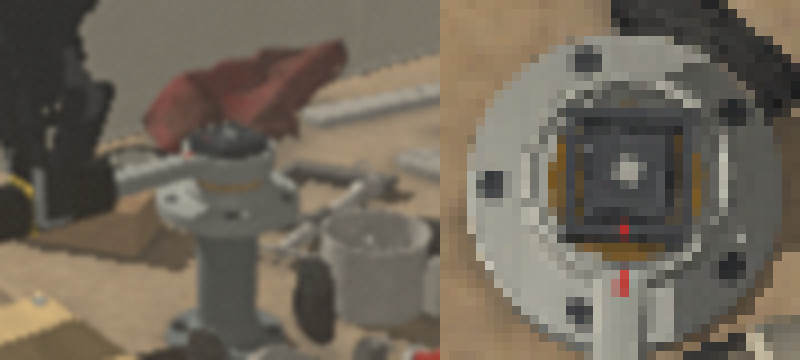

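Emit:
step_arm(dr=[[0,0,0],[0,0,0],[0,0,0],[0,0,0],[0,0,0],[0,0,0],[0,0,0],[0,0,0]], xyz=[[0,0,0.005],[0,0,0.01],[0,0,0.015],[0,0,0.02],[0,0,0.02],[0,0,0.02],[0,0,0.02],[0,0,0.02]], gripper=[0,0,0,0,0,0,0,0])

```text
time: 14.15
ee_pos: [0.5355, 0.1253, 0.13]
tcp_rot: [180.0, 0.0, 177.7]
wrist_force: [1.2, -0.2, 4.6]
opening: 0.0245
```

```bash
python3 -c "
from h import *
o=bot.get_obs();print(o['ee_pos'],o['tcp_rot'],o['wrist_force'],o['torque'])"
```

```text
[0.53550925 0.12526705 0.13002489] [1.79995773e+02 2.43215550e-02 1.77690755e+02] [ 1.17837347 -0.2459835   4.5815006 ] [ 0.01155043 -1.16156536  0.02330213]
```

Emit:
step_arm(dr=[[0,0,0.02],[0,0,0.04],[0,0,0.06],[0,0,0.08],[0,0,0.1],[0,0,0.12],[0,0,0.14],[0,0,0.16]], xyz=[[-0.0007,0.0699,0],[-0.0028,0.1398,0],[-0.0063,0.2096,0],[-0.0112,0.2793,0],[-0.0175,0.3489,0],[-0.0251,0.4184,0],[-0.0342,0.4877,0],[-0.0446,0.5568,0]], gripper=[0,0,0,0,0,0,0,0])

```text
time: 14.95
ee_pos: [0.5381, 0.1475, 0.13]
tcp_rot: [-180.0, 0.0, 168.4]
wrist_force: [1.6, -0.5, 5.9]
opening: 0.0245
```

```bash
python3 look.py 11
```

```text
15.05 [0.53815372 0.14757692 0.1299726 ] [-1.79970971e+02  2.32612656e-02  1.68454931e+02] [ 1.19022717 -0.5621951   4.49761248] [-0.35450869 -1.16911042  0.08103204] 0.024374894208630565
```

View pics/c11.png

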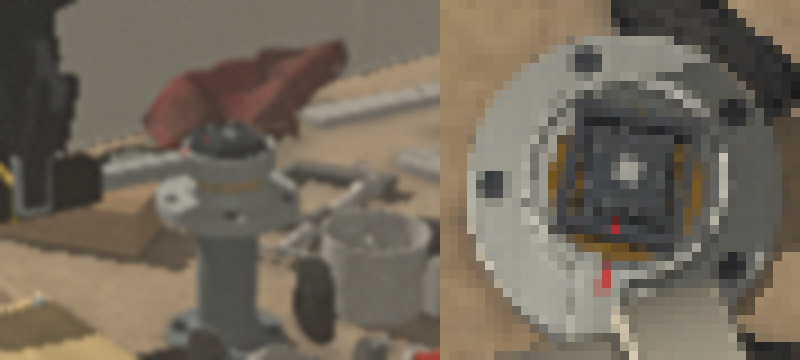

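Emit:
step_arm(dr=[[0,0,0.02],[0,0,0.04],[0,0,0.06],[0,0,0.08],[0,0,0.1],[0,0,0.12],[0,0,0.14],[0,0,0.16]], xyz=[[-0.0007,0.0699,0],[-0.0028,0.1398,0],[-0.0063,0.2096,0],[-0.0112,0.2793,0],[-0.0175,0.3489,0],[-0.0251,0.4184,0],[-0.0342,0.4877,0],[-0.0446,0.5568,0]], gripper=[0,0,0,0,0,0,0,0])

```text
time: 15.85
ee_pos: [0.5442, 0.1689, 0.1299]
tcp_rot: [-180.0, 0.0, 159.3]
wrist_force: [1.4, -1.1, 5.1]
opening: 0.0245
```

```bash
cat >> h.py <<'E'
def st():
    o=bot.get_obs(); c=np.array([.6752,.1205]); r=o['ee_pos'][:2]-c; f=o['wrist_force']; T=o['torque']
    n=r/np.linalg.norm(r); tg=np.array([n[1],-n[0]]) # clockwise tangent
    y=np.radians(o['tcp_rot'][2])
    print(o['time'],np.round(o['ee_pos'],4),np.round(o['tcp_rot'],2),'F',np.round(f,1),'T',np.round(T,2),'r',round(np.linalg.norm(r),4),'Frad %.1f Ftan_cw %.1f'%(f[:2]@n,f[:2]@tg),'Mz about axis %.2f'%(T[2]+r[0]*f[1]-r[1]*f[0]))
E
python3 -c "
from h import *
st()"
```

```text
15.85 [0.5442 0.1689 0.1299] [-1.7996e+02  2.0000e-02  1.5928e+02] F [ 1.4 -1.1  5.1] T [-0.51 -1.02  0.22] r 0.1397 Frad -1.7 Ftan_cw -0.5 Mz about axis 0.29
```

Emit:
step_arm(dr=[[0,0,0.01],[0,0,0.02],[0,0,0.03],[0,0,0.04],[0,0,0.05],[0,0,0.06],[0,0,0.07],[0,0,0.07]], xyz=[[-0.0002,0.035,0],[-0.0007,0.07,0],[-0.0016,0.105,0],[-0.0028,0.14,0],[-0.0044,0.175,0],[-0.0063,0.21,0],[-0.0086,0.2444,0],[-0.0086,0.2444,0]], gripper=[0,0,0,0,0,0,0,0])

```text
time: 16.65
ee_pos: [0.5479, 0.1779, 0.1299]
tcp_rot: [-179.9, 0.0, 155.3]
wrist_force: [0.3, -1.1, 5.7]
opening: 0.0244
```

```bash
python3 -c "
from h import *
st()"
```

```text
16.65 [0.5479 0.1779 0.1299] [-1.7995e+02  1.0000e-02  1.5529e+02] F [ 0.3 -1.1  5.7] T [-0.51 -0.89  0.16] r 0.1397 Frad -0.7 Ftan_cw -0.9 Mz about axis 0.29
```

Emit:
step_arm(dr=[[0,0,0.01],[0,0,0.02],[0,0,0.03],[0,0,0.04],[0,0,0.05],[0,0,0.06],[0,0,0.06],[0,0,0.06]], xyz=[[-0.0002,0.035,0],[-0.0007,0.07,0],[-0.0016,0.105,0],[-0.0028,0.14,0],[-0.0044,0.175,0],[-0.0063,0.21,0],[-0.0063,0.21,0],[-0.0063,0.21,0]], gripper=[0,0,0,0,0,0,0,0])

```text
time: 17.45
ee_pos: [0.5514, 0.185, 0.1298]
tcp_rot: [-179.9, 0.0, 151.9]
wrist_force: [-0.2, -1.5, 6.8]
opening: 0.0246
```

```bash
python3 -c "
from h import *
st()"
```

```text
17.45 [0.5514 0.185  0.1298] [-1.7990e+02  1.0000e-02  1.5189e+02] F [-0.2 -1.5  6.8] T [-0.94 -0.67  0.45] r 0.1396 Frad -0.5 Ftan_cw -1.4 Mz about axis 0.65
```

Emit:
step_arm(dr=[[0,0,0.005],[0,0,0.01],[0,0,0.015],[0,0,0.02],[0,0,0.025],[0,0,0.03],[0,0,0.03],[0,0,0.03]], xyz=[[0,0.0175,0],[-0.0002,0.035,0],[-0.0004,0.0525,0],[-0.0007,0.07,0],[-0.0011,0.0875,0],[-0.0016,0.105,0],[-0.0016,0.105,0],[-0.0016,0.105,0]], gripper=[0,0,0,0,0,0,0,0])

```text
time: 18.25
ee_pos: [0.5533, 0.1886, 0.1298]
tcp_rot: [-179.9, 0.0, 150.2]
wrist_force: [-0.9, -3.1, 5.9]
opening: 0.0245
```

```bash
python3 -c "
from h import *
st()"; python3 look.py 12
```

```text
18.25 [0.5533 0.1886 0.1298] [-1.7988e+02  1.0000e-02  1.5018e+02] F [-0.9 -3.1  5.9] T [-1.04 -0.62  0.53] r 0.1396 Frad -0.7 Ftan_cw -3.1 Mz about axis 0.96
18.35 [0.5532858  0.18857013 0.12981934] [-1.79885838e+02  1.00502926e-02  1.50177782e+02] [-1.11237926 -2.87205059  6.50223496] [-1.08444188 -0.5619684   0.59873065] 0.024613353306077137
```

View pics/c12.png

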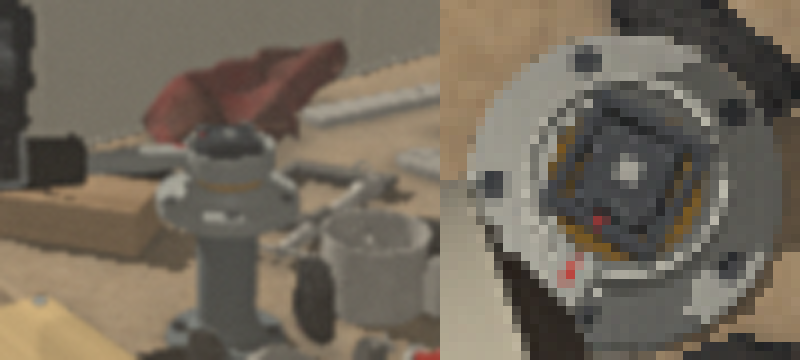

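Emit:
step_arm(dr=[[0,0,0.008],[0,0,0.016],[0,0,0.024],[0,0,0.032],[0,0,0.04],[0,0,0.05],[0,0,0.05],[0,0,0.05]], xyz=[[0,0.028,0],[-0.0004,0.056,0],[-0.001,0.084,0],[-0.0018,0.112,0],[-0.0028,0.14,0],[-0.0044,0.175,0],[-0.0044,0.175,0],[-0.0044,0.175,0]], gripper=[0,0,0,0,0,0,0,0])

```text
time: 19.15
ee_pos: [0.5569, 0.1946, 0.1298]
tcp_rot: [-179.9, 0.0, 147.3]
wrist_force: [-1.0, -2.7, 6.9]
opening: 0.0243
```

```bash
python3 -c "
from h import *
st()"; python3 look.py 13;python3 - <<'E'
import cv2,numpy as np
o=[]
for n in ('12','13'):
    im=cv2.imread(f'pics/t{n}.png'); f=im.astype(int); m=(f[...,2]-np.maximum(f[...,1],f[...,0]))
    w=np.where(m>35,m,0)[170:195,295:330]; ys,xs=np.nonzero(w); print(n,[(x+295,y+170,w[y,x]) for x,y in zip(xs,ys)])
    o.append(cv2.resize(im[160:192,295:335],None,fx=9.5,fy=9.5,interpolation=0))
cv2.imwrite('pics/d13.png',np.hstack(o))
E
```

```text
19.15 [0.5569 0.1946 0.1298] [-1.7988e+02  1.0000e-02  1.4731e+02] F [-1.  -2.7  6.9] T [-1.07 -0.46  0.52] r 0.1396 Frad -0.6 Ftan_cw -2.8 Mz about axis 0.91
19.25 [0.55683427 0.19454718 0.12978924] [-1.79879917e+02  6.82262601e-03  1.47312047e+02] [-1.53415058 -2.95427875  6.70785833] [-1.02411852 -0.477265    0.52062391] 0.02406291715679607
12 [(np.int64(312), np.int64(179), np.int64(87)), (np.int64(313), np.int64(179), np.int64(39)), (np.int64(312), np.int64(180), np.int64(37)), (np.int64(310), np.int64(183), np.int64(41)), (np.int64(309), np.int64(184), np.int64(90)), (np.int64(310), np.int64(184), np.int64(38)), (np.int64(308), np.int64(185), np.int64(49)), (np.int64(309), np.int64(185), np.int64(117)), (np.int64(308), np.int64(186), np.int64(40))]
13 [(np.int64(312), np.int64(179), np.int64(87)), (np.int64(313), np.int64(179), np.int64(38)), (np.int64(312), np.int64(180), np.int64(38)), (np.int64(309), np.int64(183), np.int64(129)), (np.int64(308), np.int64(184), np.int64(57)), (np.int64(309), np.int64(184), np.int64(108)), (np.int64(308), np.int64(185), np.int64(141))]
```

View pics/d13.png

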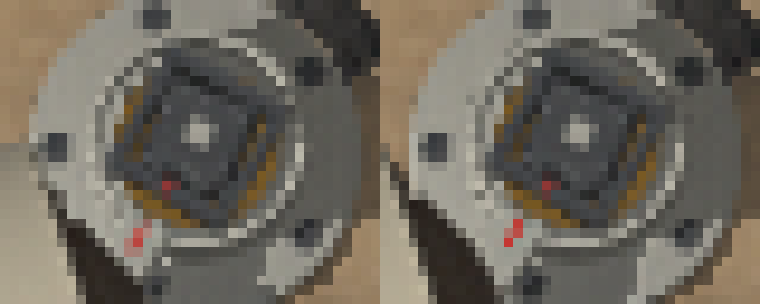

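Emit:
step_arm(dr=[[0,0,0.008],[0,0,0.016],[0,0,0.024],[0,0,0.032],[0,0,0.04],[0,0,0.05],[0,0,0.05],[0,0,0.05]], xyz=[[0,0.028,0],[-0.0004,0.056,0],[-0.001,0.084,0],[-0.0018,0.112,0],[-0.0028,0.14,0],[-0.0044,0.175,0],[-0.0044,0.175,0],[-0.0044,0.175,0]], gripper=[0,0,0,0,0,0,0,0])

```text
time: 20.05
ee_pos: [0.5607, 0.2004, 0.1298]
tcp_rot: [-179.9, 0.0, 144.5]
wrist_force: [-1.2, -2.8, 6.7]
opening: 0.0242
```

```bash
python3 -c "
from h import *
st()"; python3 look.py 14;python3 - <<'E'
import cv2,numpy as np
o=[]
for n in ('12','14'):
    im=cv2.imread(f'pics/t{n}.png'); f=im.astype(int); m=(f[...,2]-np.maximum(f[...,1],f[...,0]))
    w=np.where(m>35,m,0)[170:195,295:330]
    for a,b in ((0,11),(11,25)):
        q=w[a:b]; ys,xs=np.nonzero(q); print(n,np.average(xs,weights=q[ys,xs])+295,np.average(ys,weights=q[ys,xs])+170+a)
    o.append(cv2.resize(im[160:192,295:335],None,fx=9.5,fy=9.5,interpolation=0))
cv2.imwrite('pics/d14.png',np.hstack(o))
E
```

```text
20.05 [0.5607 0.2004 0.1298] [-1.7987e+02  1.0000e-02  1.4445e+02] F [-1.2 -2.8  6.7] T [-1.06 -0.41  0.6 ] r 0.1396 Frad -0.6 Ftan_cw -3.0 Mz about axis 1.01
20.15 [0.56066821 0.20032261 0.12975299] [-1.79872078e+02  3.40578508e-03  1.44449463e+02] [-2.50472618 -2.69026998  6.07322107] [-1.05562863 -0.4043753   0.56741889] 0.02479013163493365
12 312.23926380368096 179.22699386503066
12 308.97333333333336 184.54666666666668
14 312.2283950617284 179.2283950617284
14 307.88775510204084 183.8341836734694
```

View pics/d14.png

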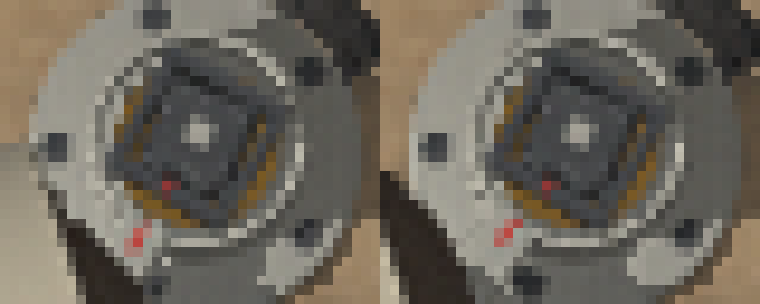

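Emit:
step_arm(dr=[[0,0,-0.02],[0,0,-0.04],[0,0,-0.06],[0,0,-0.08],[0,0,-0.1],[0,0,-0.12],[0,0,-0.14],[0,0,-0.14]], xyz=[[-0.0007,-0.0699,0],[-0.0028,-0.1398,0],[-0.0063,-0.2096,0],[-0.0112,-0.2793,0],[-0.0175,-0.3489,0],[-0.0251,-0.4184,0],[-0.0342,-0.4877,-0.01],[-0.0342,-0.4877,-0.02]], gripper=[0,0,0,0,0,0,0,0])

```text
time: 20.95
ee_pos: [0.5509, 0.184, 0.1306]
tcp_rot: [-180.0, 0.0, 152.5]
wrist_force: [1.4, -2.0, 3.5]
opening: 0.0243
```

```bash
python3 -c "
from h import *
st()"; python3 look.py 15
```

```text
20.95 [0.5509 0.184  0.1306] [-179.97    0.    152.46] F [ 1.4 -2.   3.5] T [-0.44 -0.94  0.27] r 0.1396 Frad -2.2 Ftan_cw -1.1 Mz about axis 0.43
21.05 [0.55095645 0.18412099 0.13045091] [-1.79956255e+02 -7.45945291e-03  1.52424233e+02] [ 1.70431416 -1.13775159  2.52130386] [-0.62911292 -0.86037115  0.1578605 ] 0.024114957588760536
```

View pics/c15.png

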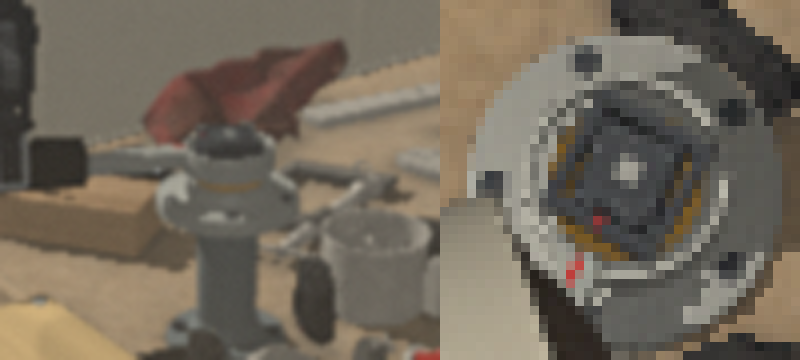

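Emit:
step_arm(dr=[[0,0,-0.015],[0,0,-0.03],[0,0,-0.03],[0,0,-0.03],[0,0,-0.03],[0,0,-0.03],[0,0,-0.03],[0,0,-0.03]], xyz=[[0,-0.0525,0],[-0.0016,-0.105,0],[-0.0016,-0.105,0],[-0.0016,-0.105,0],[-0.0016,-0.105,0],[-0.0016,-0.105,0],[-0.0016,-0.105,0],[-0.0016,-0.105,0]], gripper=[0,0,0,0.3,0.4,0.5,0.7,1])

```text
time: 21.85
ee_pos: [0.549, 0.1805, 0.1304]
tcp_rot: [-180.0, -0.0, 154.2]
wrist_force: [0.1, 0.0, -0.1]
opening: 0.0702
```

Emit:
step_arm(dr=[[0,0,0],[0,0,0],[0,0,0],[0,0,0],[0,0,0],[0,0,0],[0,0,0],[0,0,0]], xyz=[[0,0,0],[0,0,0],[0,0,0],[0,0,0],[0,0,-0.3],[0,0,-0.8],[0,0,-1.4],[0,0,-2.0]], gripper=[1,1,1,1,1,1,1,1])

```text
time: 22.65
ee_pos: [0.5491, 0.1805, 0.2125]
tcp_rot: [180.0, 0.0, 154.2]
wrist_force: [0.6, 0.0, 0.8]
opening: 0.0854
```

```bash
python3 -c "
from h import *
st()"; python3 look.py 16; python3 - <<'E'
import cv2
a=cv2.imread('pics/s16.png')[110:250,250:410]; cv2.imwrite('pics/s16c.png',cv2.resize(a,None,fx=4.2,fy=4.2,interpolation=2))
E
```

```text
22.65 [0.5491 0.1805 0.2125] [1.7998e+02 2.0000e-02 1.5420e+02] F [0.6 0.  0.8] T [ 0.06 -0.03  0.01] r 0.1397 Frad -0.5 Ftan_cw 0.3 Mz about axis -0.03
22.75 [0.5502641  0.18084361 0.21523427] [179.76938029   0.2403577  154.19696254] [ 0.38867322 -0.04237322  0.04733592] [ 0.03430709  0.03195818 -0.00043224] 0.08543018408428975
```

View pics/c16.png

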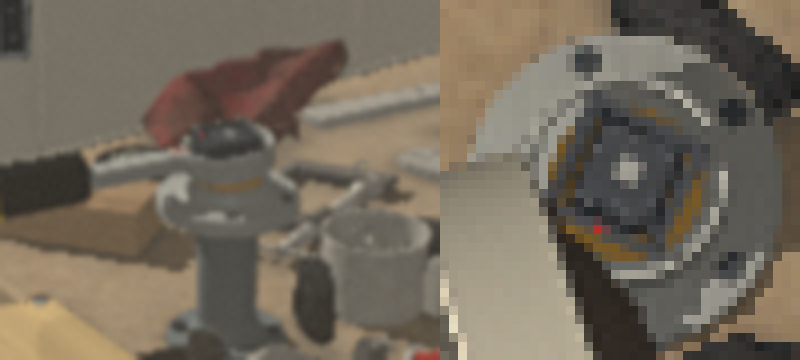

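View pics/s16c.png

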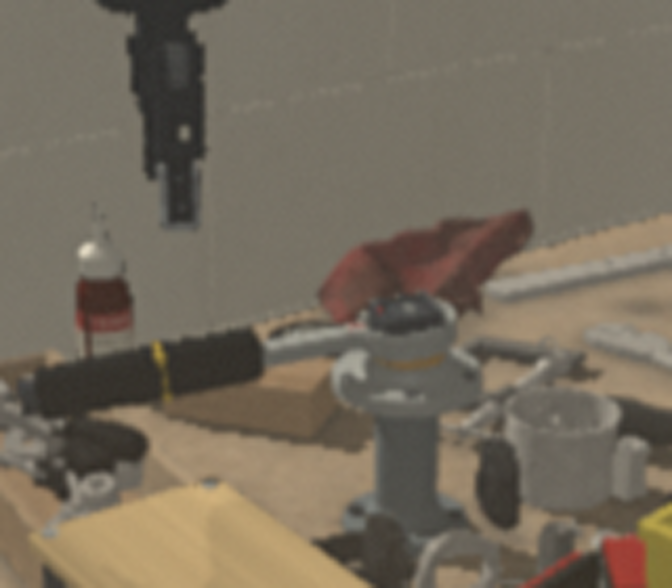

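Emit:
step_arm(dr=[[0,0,0],[0,0,0],[0,0,0],[0,0,0],[0,0,0],[0,0,0],[0,0,0],[0,0,0]], xyz=[[0,0,-0.3],[0.3,-0.2,-0.6],[0.8,-0.5,-0.8],[1.4,-0.9,-0.8],[2.0,-1.3,-0.8],[2.5,-1.6,-0.8],[2.7,-1.8,-0.8],[2.7,-1.8,-0.8]], gripper=[1,1,1,1,1,1,1,1])

```text
time: 23.55
ee_pos: [0.4199, 0.1624, 0.2433]
tcp_rot: [180.0, 0.0, 154.2]
wrist_force: [-0.1, -0.0, 0.2]
opening: 0.0855
```

```bash
python3 look.py 17; python3 - <<'E'
import cv2
a=cv2.imread('pics/t17.png')[120:270,180:380]; cv2.imwrite('pics/t17c.png',cv2.resize(a,None,fx=3.9,fy=3.9,interpolation=2))
E
```

```text
23.65 [0.42123097 0.16273228 0.24278015] [1.79982156e+02 2.31714891e-02 1.54196815e+02] [-0.11085847 -0.15542214  0.76604532] [-0.00530315 -0.00021201 -0.02841691] 0.08517233804254296
```

View pics/t17c.png

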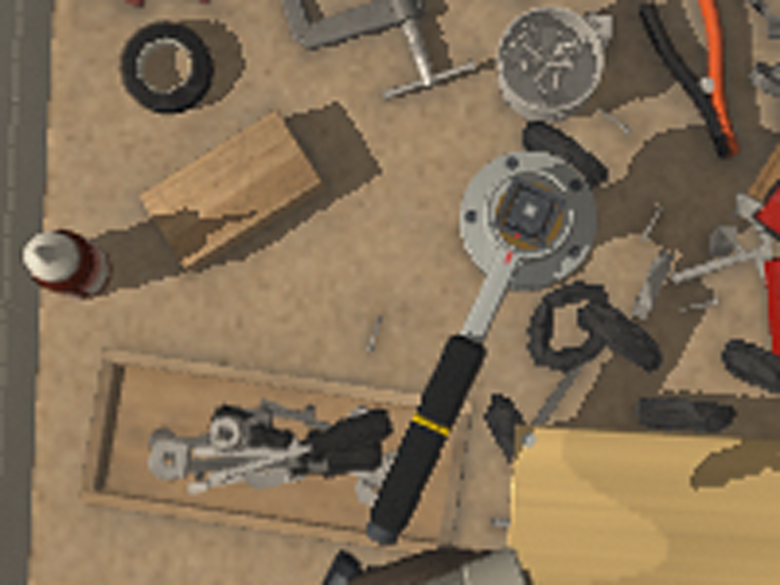

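View pics/c17.png

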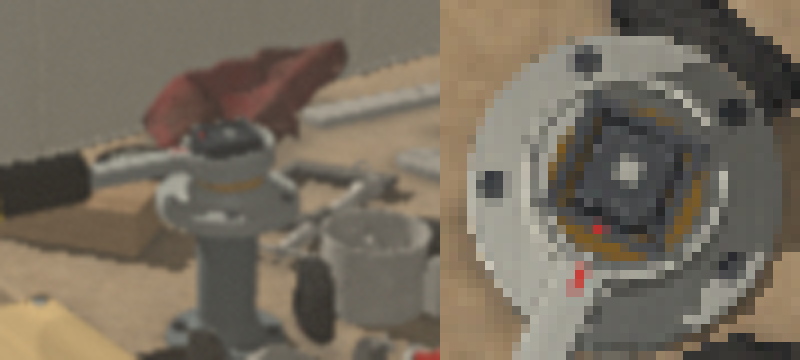

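```bash
python3 -c "
from h import *
print(bot.job_done())"
```

```text
the job is handed in; nothing more can be done
None
```

The wrench is fitted on the hub bolt, has been turned clockwise until it tripped, and is left sitting on the bolt. The job was handed in at about 24 s of the 61 s.

- **Fit:** I lined the socket up over the bolt in the camera pictures and lowered it without resistance until it met the washer. I pressed with about 8–10 N. The seating depth comes from the tool height and the contact force; I did not measure it separately.
- **Turn and trip:** The bolt turned at about 0.3 N m and bottomed after about 0.45 rad of handle rotation, which includes the free play. The torque then levelled off at 0.9–1.0 N m. Between the torque first levelling off and the stop, the red mark on the handle moved about 0.10 rad while the socket stayed still. I estimate the total trip at 0.10–0.13 rad, well under the 0.20 limit.
- **Last checks:** After I backed off and opened the gripper, the handle sprang back and its marks lined up again. In the last pictures its free end has sagged as expected, the socket is down over the bolt, and the arm is clear of everything. The pine block, glue bottle and screw tin look unmoved, judged by eye.
- **Disagreement:** The overhead picture put the wrench about 2° and 2 mm off where the arm's pose said it was. I followed the picture, and the fit went cleanly.

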